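Pin the tortilla press to its anchor and hold its handle level

TASK

Fix the tortilla press to the shelf first: take the headed steel pin out of its wooden block and push it down through the holes of the anchor fork and the press's lug until its head sits fully home on the fork, then let go of the pin. Only then push the press's sprung handle down by its crossbar until the handle is level, and keep it held level, short of its bottom stop, so that the plate gap can be checked: finish while still holding it down, do not let it spring back up. Leave the comal, the lidded basket and the salt can where they are.

Things in the scene. Friction and masses are not known exactly. Their poses are not given: they have to be found in the camera images.
- press: Round aluminium tortilla press, fixed, 290 mm long, plates 180 mm across. Origin on the shelf under the plates' centre; x points away from the robot to the column (yaw within 0.2 rad), y to the side with the lug, z up. The handle pivots at (120, 0, 130) mm about an axle along y. The upper plate rides up and down with the handle.
- fork_mouth (a point): Centre of the hole's mouth in the top face of the bare steel fork screwed to the shelf, at (-60, 160, 54) mm in the press's frame, same axes. Tines 44 x 44 mm, the press's flat lug between them, nothing higher than 54 mm there. Holes in line, vertical, 14 mm wide (15 in the lug), chamfered, right through; 54 mm from the mouth to the shelf.
- handle (a joint): Angle of the press handle, rad: 0 raised (rest, 0.5 rad above level), 0.5 level, 0.62 the bottom stop. A spring returns it to 0; pushing at the crossbar takes about 5 to 7 N to start and about 11 to 13 N at level.
- handle_grip (a point): Centre of the handle's crossbar: round black bar, 26 mm diameter, 110 mm long, along the press's y, 270 mm from the pivot on the robot's side; 259 mm above the shelf when raised, 130 when level. It swings about the pivot, moving 33 mm towards the robot down to level. The handle arm (18 mm wide, 22 thick) joins the bar's middle and slopes down to the pivot.
- pin: Loose headed steel pin, about 80 g, upright in its wooden block: shank 12 mm diameter and 44 mm long with a tapered nose, above it a plain cylindrical head 22 mm diameter and 30 mm high to grip. Origin at the nose's tip, z up along the pin to the head.
- pin_seat (a point): Centre of the underside of the pin's head, 44 mm above the pin's origin: the face that comes to sit on the fork's top.
- pin_block: Fixed wooden block 56 x 56 mm, 50 mm high, with a 15 mm vertical hole in its middle in which the pin hangs by its head. Origin at the centre of its underside. It stands either to the right or to the left of the press, nearer the robot; the salt can has the other place.
- comal: Bystander: flat round carbon steel comal, 240 mm diameter, 12 mm thick, with a wire handle. Origin at the centre of its underside. Leave alone.
- basket: Bystander: lidded red plastic tortilla basket, 208 mm diameter, 112 mm high. Origin at the centre of its underside. Leave alone.
- salt_can: Bystander: small can, 56 mm diameter, 75 mm high. Origin at the centre of its underside. Leave alone.

How it is judged:
By the outcome, as a careful person would: the job done as asked, in the order asked, and still so for the second after the job is handed in, while the arm keeps its last pose, push and grip.
It also fails if it takes over 64 s, if anything falls off the work surface, if the arm or the gripper's body presses on something with over 40 N, if the wrist force passes 120 N, or if a joint passes its speed limit or range.

ROBOT

A 6-joint arm with a two-finger parallel gripper is mounted at the origin on the work surface. World frame = base frame: x ahead of the robot, y to its left, z up, the work surface at z = 0. Lengths are in mm, angles in degrees, forces in N, time in s.
With the tool pointing down it reaches from about 400 to 925 mm from the base axis. Payload 12.5 kg.
Tool frame: the origin (TCP) lies between the finger pads, 19 mm behind the fingertips; this is the grasp point; z points along the fingers, y is the line along which they close (so a half turn about z gives the same grasp; the last joint's range is limited). The gripper opens to 95 mm and grips with 3 to 60 N. Pads are 20 mm wide; open, the fingers measure 119 mm over their backs; the gripper's body (75 mm by 180 mm) begins 59 mm behind the grasp point.
Start: joints at [70.898, 28.126, 89.318, -0, 62.55, -6.05], TCP at [141.128, 608.874, 233.461] pointing down, gripper open.
Joint ranges: [-177.58, 177.58], [-47.91, 125.51], [2.72, 160], [-65.01, 245.01], [3.68, 167.84], [-153.87, 153.87]. Speed limits (degrees/s): [127.2, 127.2, 159.86, 180, 180, 180].

INTERFACE

Orientations are given as a 3x3 rotation matrix whose columns are the frame's x, y, z axes.
In Python, from rig import observe, read_camera, camera_info, sign_off gives the robot as it stands.
- The arm moves only by the shell command python3 -m jog 'ROWS'. ROWS is JSON, one flat list of numbers, 5 for each row, row after row: the shift along the world's x, y, z as a fraction of full scale, then the turn about the world's z as a fraction of full scale, then the opening, from -1 (shut) to 1 (fully open). A call has 1 to 10 rows; each row shifts and turns the commanded pose from where the row before left it; what a row does not reach is not made up. Full scale, the value 1, is 50 mm for a shift and 180 degrees for a turn. A row lasts 1/10 s, in which the tool goes at most 50 mm and 8.59 degrees, less where a joint would pass 70% of its speed; a pose out of reach is approached as far as the arm can. A call with a number of a shift or a turn outside -1 to 1 is refused whole. A call with a gripper value outside its range is refused whole. The fingers move at their own pace and stop on an object; the grip force is fixed at half the most. Time passes only in rows, so rows that do not move let the fingers close. It gives the time, the measured TCP pose, the force, the opening and the grip force at its end, in the units of the state.
- observe(): the state, without advancing time (a new reading comes with each control period).
- read_camera(name): name is "scene" or "top" or "wrist"; returns the picture (420x560x3 uint8, blue, green, red); there is no depth.
- camera_info(name): a dict with "mtx" (3x3 intrinsics, pixels), "T" (4x4, takes a point from camera to world coordinates). Camera axes: x right, y up, looking along -z (the intrinsics and any distortion apply to the point x, -y, -z); pixel columns grow to the right and rows downward; lengths in mm; the calibration is good to about 2 mm. A picture is of the moment at which its call begins: read the wrist's pose just before it. camera_info takes no time and is no camera call; for the wrist camera it gives the pose at the moment of the call.
- sign_off(): hands the job in; it is judged then, once.
The state is a dict: "clock": time; "joints": joint angles; "joint_vel": joint speeds; "joint_efforts": joint torques, N m; "position": TCP position; "eef_rot": TCP orientation; "ft_force": force on the tool from outside, world axes, zero at the start; "wrist_torque": the same for the moment, N m; "grip_width": finger opening in mm; "gripper_force": force on a finger pad.
Only numpy, scipy, OpenCV 4.12 (cv2) and the standard library are available. Lean on these libraries where they do the work, as an engineer would, in place of code of your own. Each camera call takes 0.05 s, during which the arm holds its last target. There are 200 camera calls.

## Working session

There is one attempt and no reset: what is moved stays moved. The work goes in short steps, Python scripts to look and compute and a shell command to move; the robot and the scene stay as the last step left them, time stands still between calls to the robot, and variables do not carry over. Pictures are saved under pics/ and viewed, at most 10 in all, crops included, and the job is handed in when it is done.

```bash
mkdir -p pics
python3 - <<'E'
from rig import *
import cv2,numpy as np
for n in("scene","top"):
    cv2.imwrite(f"pics/{n}1.png",read_camera(n)); c=camera_info(n); print(n,{k:np.round(v,3).tolist() if not isinstance(v,str) else v for k,v in c.items()})
s=observe();print(s["clock"],s["position"],s["eef_rot"],s["ft_force"])
E
```

```text
scene {'mtx': [[476.487, 0.0, 274.059], [0.0, 476.487, 215.661], [0.0, 0.0, 1.0]], 'T': [[0.608, -0.616, 0.501, 1210.736], [0.794, 0.463, -0.394, -480.753], [0.011, 0.637, 0.771, 1127.891], [0.0, 0.0, 0.0, 1.0]]}
top {'mtx': [[498.073, 0.0, 287.101], [0.0, 498.073, 210.624], [0.0, 0.0, 1.0]], 'T': [[0.011, 0.993, -0.114, 454.628], [-1.0, 0.011, -0.001, 8.193], [0.0, 0.114, 0.994, 1464.074], [0.0, 0.0, 0.0, 1.0]]}
0.1 [141.05740458 608.67019027 232.92499971] [[-9.74174590e-01  2.25795853e-01 -3.17695957e-04]
 [ 2.25796056e-01  9.74174130e-01 -9.51878504e-04]
 [ 9.45609639e-05 -9.99030345e-04 -9.99999496e-01]] [ 0.36701144 -0.9409841   0.52660735]
```

View pics/top1.png

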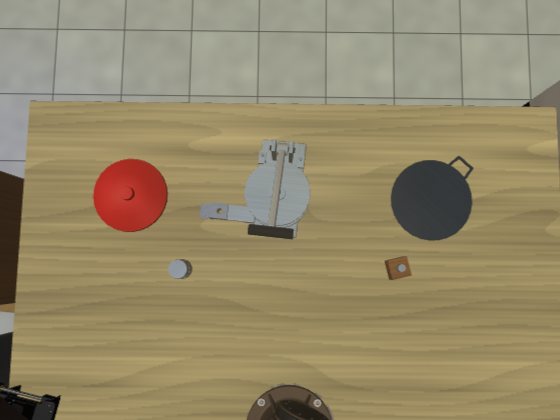

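View pics/scene1.png

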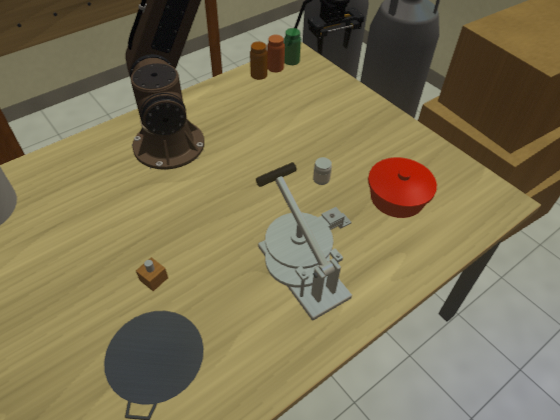

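The top view shows the pin block at about (399,268), the fork hole near (219,211), the bar at (271,231) and the can at (179,269). The scene view shows the same layout, with nothing between the block and the fork except the press. Next I'll enlarge these spots.

```bash
cat > h.py <<'E'
import numpy as np,cv2
from rig import *
def px2w(n,u,v,z,c=None):
    c=c or camera_info(n);M=np.array(c["mtx"]);T=np.array(c["T"])
    d=cv2.undistortPoints(np.array([[[u,v]]],float),M,np.array(c.get("dist",np.zeros(5)),float))[0,0]
    r=T[:3,:3]@[d[0],-d[1],-1];return T[:3,3]+r*(z-T[2,3])/r[2]
def w2px(n,p,c=None):
    c=c or camera_info(n);M=np.array(c["mtx"]);T=np.array(c["T"])
    q=T[:3,:3].T@(np.array(p,float)-T[:3,3]);return M[0,2]+M[0,0]*q[0]/-q[2],M[1,2]+M[1,1]*-q[1]/-q[2]
E
python3 - <<'E'
from h import *
t=cv2.imread("pics/top1.png");s=cv2.imread("pics/scene1.png")
f=lambda im,u,v,w,h:cv2.resize(im[v:v+h,u:u+w],None,fx=6,fy=6,interpolation=cv2.INTER_CUBIC)
a=np.hstack([f(t,195,195,66,48),f(t,372,245,66,48)])
b=np.hstack([f(s,310,195,66,48),f(s,120,245,66,48)])
cv2.imwrite("pics/c1.png",np.vstack([a,b]))
print("pin top",px2w("top",402,268,80),"fork",px2w("top",219,211,54),"bar",px2w("top",271,231,259))
print("bar ends",px2w("top",249,230,265),px2w("top",293,234,265))
print("scene pin",px2w("scene",149,264,80),"fork",px2w("scene",334,216,54))
E
```

```text
pin top [ 456.94126805 -309.55164133   80.        ] fork [612.49713905 203.46202705  54.        ] bar [542.18984601  47.74222256 259.        ]
bar ends [543.57280044 100.64788602 265.        ] [535.10790349  -5.58255438 265.        ]
scene pin [ 463.43682746 -307.22627694   80.        ] fork [619.69933881 207.87601671  54.        ]
```

View pics/c1.png

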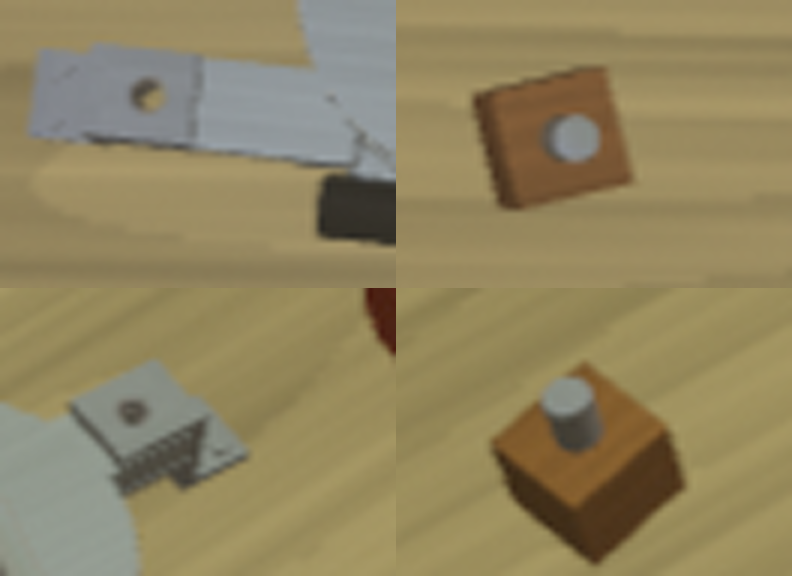

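```bash
python3 -m jog '[0.5,-0.5,0.2,-0.0452,1, 0.7,-0.6,0.2,-0.0452,1, 0.7,-0.6,0.2,-0.0452,1, 0.7,-0.6,0.2,-0.0452,1, 0.7,-0.6,0.2,-0.0452,1, 0.7,-0.6,0.2,-0.0452,1, 0.7,-0.6,0.2,-0.0452,1, 0.7,-0.6,0.2,-0.0452,1, 0.7,-0.6,0.2,-0.0452,1, 0.7,-0.6,0.2,-0.0452,1]'
python3 - <<'E'
from h import *
for n,a,b in(("top",(219.3,210.5),(401.4,267.6)),("scene",(331.6,215.3),(148.3,261.9))):
    print(n,"fork",px2w(n,*a,54),"pin",px2w(n,*b,80))
print(observe()["position"],observe()["joints"]);c=camera_info("wrist");print(np.round(c["mtx"],1),np.round(c["T"],2),c.keys())
print("fork px",w2px("wrist",(616,204,54)))
E
```

```text
clock: 1.1
position: [482.3, 312.3, 333.7]
eef_rot: [[0.083, 0.997, -0.0], [0.997, -0.083, -0.0], [-0.0, -0.0, -1.0]]
ft_force: [0.6, 1.7, -0.3]
grip_width: 95.5
gripper_force: 0.0
top fork [613.94029198 202.64566214  54.        ] pin [ 458.020097  -307.9113579   80.       ]
scene fork [613.47983031 204.03254083  54.        ] pin [ 456.41332264 -305.54766372   80.        ]
[482.25053283 312.33615252 333.73445328] [ 2.63438580e+01  1.90713765e+01  8.83978111e+01 -7.31137709e-04
  7.25469711e+01  3.10945363e+01]
[[327.3   0.  283.1]
 [  0.  327.3 209.9]
 [  0.    0.    1. ]] [[ 1.0000e+00  8.0000e-02  2.0000e-02  4.8844e+02]
 [-8.0000e-02  9.6000e-01  2.6000e-01  3.8640e+02]
 [-0.0000e+00 -2.6000e-01  9.6000e-01  4.8608e+02]
 [ 0.0000e+00  0.0000e+00  0.0000e+00  1.0000e+00]] dict_keys(['mtx', 'T'])
fork px (np.float64(383.95032433132155), np.float64(245.86169133205814))
```

```bash
python3 -m jog '[0.66,-0.6,-0.3,0,1, 0.66,-0.6,-0.5,0,1, 0.66,-0.6,-0.8,0,1, 0.66,-0.6,-0.8,0,1, 0,0,0,0,1, 0,0,0,0,1]'
python3 - <<'E'
from h import *
c=camera_info("wrist");im=read_camera("wrist");print(observe()["position"])
cv2.imwrite("pics/w1.png",im)
import json;json.dump({k:np.array(v).tolist() for k,v in c.items()},open("w1.json","w"))
print("fork px",w2px("wrist",(613.7,203.3,54),c))
E
```

```text
clock: 1.7
position: [601.5, 203.9, 226.2]
eef_rot: [[0.078, 0.997, -0.002], [0.997, -0.078, -0.0], [-0.001, -0.002, -1.0]]
ft_force: [-0.9, 1.2, 0.3]
grip_width: 95.5
gripper_force: 0.0
[601.35151934 204.6815731  227.45668573]
fork px (np.float64(295.45346540747266), np.float64(195.5133537134825))
```

View pics/w1.png

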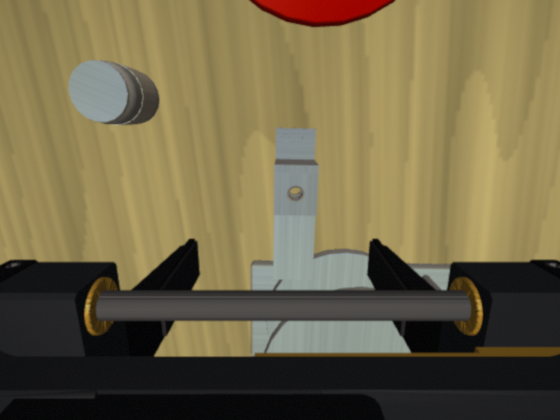

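The wrist view shows the fork hole at about (295,193), and the tine top spans (275–317, 163–215). I'll refine the hole centre numerically.

Run:
```python
from h import *
import json
c=json.load(open("w1.json"));im=cv2.imread("pics/w1.png")
g=cv2.cvtColor(im,cv2.COLOR_BGR2GRAY)
cv2.imwrite("pics/w1c.png",cv2.resize(im[180:206,280:310],None,fx=20,fy=20,interpolation=cv2.INTER_NEAREST))
sub=im[184:202,286:305].astype(float);med=np.median(im[205:212,280:312].reshape(-1,3),0)
d=np.abs(sub-med).sum(2)>45
ys,xs=np.nonzero(d);u,v=(xs.min()+xs.max())/2+286,(ys.min()+ys.max())/2+184
print(xs.min(),xs.max(),ys.min(),ys.max(),u,v,xs.mean()+286,ys.mean()+184)
print(px2w("wrist",u,v,54,c),px2w("wrist",xs.mean()+286,ys.mean()+184,54,c))
```

```text
1 17 2 17 295.0 193.5 295.1170731707317 193.05853658536586
[613.38506875 205.42364544  54.        ] [613.53498468 205.87119506  54.        ]
```

View pics/w1c.png

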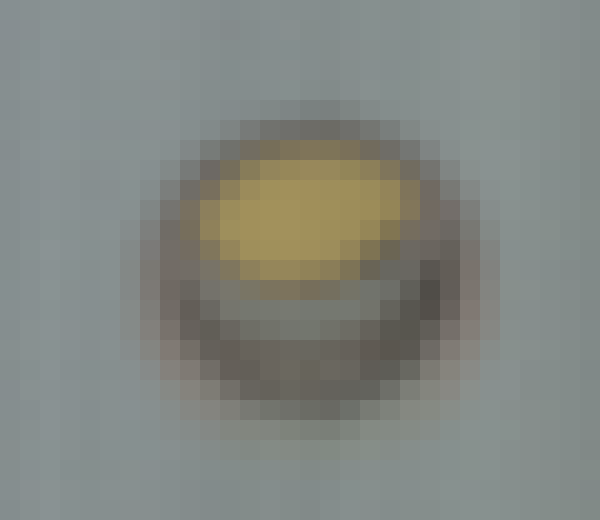

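```bash
python3 -m jog '[0,0,0.7,0,1, -0.1,-0.2,0.9,0,1, -0.3,-0.6,0.8,0,1, -0.3,-0.9,0,0,1, -0.3,-0.9,0,0,1, -0.3,-0.9,0,0,1, -0.3,-0.9,0,0,1, -0.3,-0.9,0,0,1, -0.3,-0.9,0,0,1, -0.3,-0.9,0,0,1]'
python3 -m jog '[-0.3,-0.9,-0.2,0,1, -0.3,-0.9,-0.5,0,1, -0.2,-0.6,-0.6,0,1, 0,0,-0.3,0,1, 0,0,0,0,1, 0,0,0,0,1, 0,0,0,0,1]'
```

```text
clock: 2.75
position: [476.2, -149.6, 347.3]
eef_rot: [[0.075, 0.997, 0.003], [0.997, -0.075, -0.001], [-0.001, 0.003, -1.0]]
ft_force: [1.4, -0.1, 0.2]
grip_width: 95.1
gripper_force: 0.0
clock: 3.45
position: [438.9, -265.5, 268.9]
eef_rot: [[0.075, 0.997, 0.002], [0.997, -0.075, -0.002], [-0.001, 0.002, -1.0]]
ft_force: [-0.1, -0.2, 0.6]
grip_width: 95.1
gripper_force: 0.0
```

```bash
python3 -m jog '[0.06,-0.4,-0.2,0,1, 0.06,-0.42,-0.12,0,1, 0,0,0,0,1, 0,0,0,0,1, 0,0,0,0,1, 0,0,0,0,1]'
python3 - <<'E'
from h import *
c=camera_info("wrist");im=read_camera("wrist");print(observe()["position"])
cv2.imwrite("pics/w2.png",im)
u,v=w2px("wrist",(457.3,-306.8,80),c);print("pred",u,v)
u,v=int(u),int(v);cv2.imwrite("pics/w2c.png",cv2.resize(im[v-40:v+40,u-50:u+50],None,fx=7,fy=7,interpolation=cv2.INTER_CUBIC))
import json;json.dump({k:np.array(v).tolist() for k,v in c.items()},open("w2.json","w"))
E
```

```text
clock: 4.05
position: [444.1, -307.1, 251.4]
eef_rot: [[0.077, 0.997, 0.0], [0.997, -0.077, -0.0], [-0.0, 0.0, -1.0]]
ft_force: [0.4, 0.3, 0.3]
grip_width: 95.1
gripper_force: 0.0
[ 444.1440241  -307.01884225  251.44352512]
pred 296.0142424057933 194.8892159704312
```

View pics/w2c.png

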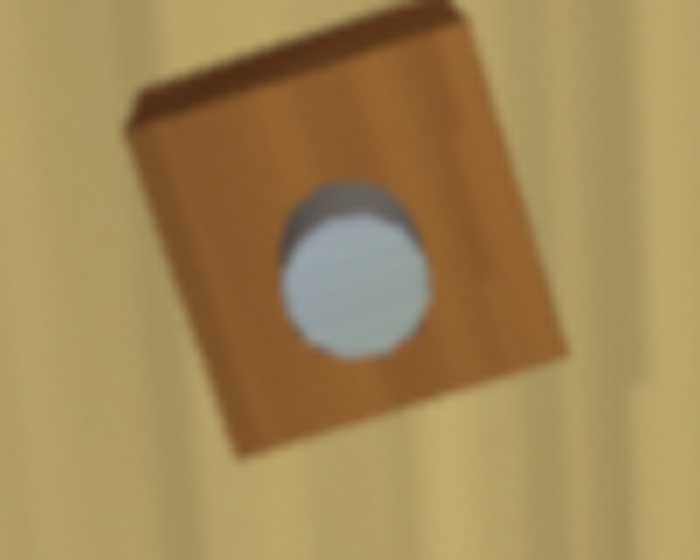

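The wrist view shows the head's top face centred at crop (357,286), which is full pixel (296.6,194.4), very near the prediction.

Run:
```python
from h import *
import json
c=json.load(open("w2.json"));p=px2w("wrist",296.6,194.4,80,c);c1=json.load(open("w1.json"));f=px2w("wrist",295.2,193.3,54,c1)
print(p,f,f-p,"move",p-observe()["position"],"cam-tcp", np.array(c["T"])[:3,3]-observe()["position"],np.array(c1["T"])[:3,3]-[601.35,204.68,227.46])
```

```text
[ 457.92507892 -306.33954275   80.        ] [613.60157017 205.61479817  54.        ] [155.67649126 511.95434092 -26.        ] move [  13.78105482    0.6792995  -171.44352512] cam-tcp [  5.65225419  74.0353147  152.29302255] [  6.3079171   73.33867063 151.08597707]
```

```bash
python3 -m jog '[0.14,0,-0.4,0,1, 0.136,0.014,-0.8,0,1, 0,0,-0.8,0,1, 0,0,-0.8,0,1, 0,0,-0.5,0,1, 0,0,-0.2,0,1, 0,0,0,0,1, 0,0,0,0,1, 0,0,0,0,1]'
```

```text
clock: 5.0
position: [458.5, -307.0, 77.7]
eef_rot: [[0.077, 0.997, 0.002], [0.997, -0.077, -0.002], [-0.001, 0.002, -1.0]]
ft_force: [0.1, -0.3, -0.0]
grip_width: 95.2
gripper_force: 0.0
```

```bash
python3 -m jog '[-0.01,0.012,-0.085,0,1, 0,0,0,0,0.2, 0,0,0,0,-0.4, 0,0,0,0,-0.6, 0,0,0,0,-0.8, 0,0,0,0,-1, 0,0,0,0,-1, 0,0,0,0,-1, 0,0,0,0,-1, 0,0,0,0,-1]'
```

```text
clock: 6.0
position: [457.4, -305.9, 72.0]
eef_rot: [[0.077, 0.997, 0.0], [0.997, -0.077, 0.0], [0.0, 0.0, -1.0]]
ft_force: [0.2, 0.5, 0.3]
grip_width: 28.7
gripper_force: 0.0
```

```bash
python3 -m jog '[0,0,0.02,0,-1, 0,0,0,0,-1, 0,0,0,0,-1, 0,0,0,0,-1, 0,0,0,0,-1]'
```

```text
clock: 6.5
position: [457.4, -305.9, 72.9]
eef_rot: [[0.077, 0.997, -0.0], [0.997, -0.077, 0.0], [0.0, -0.0, -1.0]]
ft_force: [0.6, 0.1, -1.1]
grip_width: 21.5
gripper_force: 30.0
```

```bash
python3 -m jog '[0,0,0.2,0,-1, 0,0,0.5,0,-1, 0,0,0.8,0,-1, 0,0,0.9,0,-1, 0,0,0.9,0,-1, 0.1,0.2,0.9,0,-1, 0.2,0.5,0.9,0,-1, 0.2,0.7,0.7,0,-1, 0.3,0.9,0.3,0,-1, 0.3,0.9,0,0,-1]'
python3 -m jog '[0.3,0.9,0,0,-1, 0.3,0.9,0,0,-1, 0.3,0.9,0,0,-1, 0.3,0.9,0,0,-1, 0.3,0.9,0,0,-1, 0.3,0.9,0,0,-1, 0.3,0.9,0,0,-1, 0.2,0.5,0,0,-1, 0,0,0,0,-1, 0,0,0,0,-1]'
```

```text
clock: 7.5
position: [512.1, -146.1, 379.0]
eef_rot: [[0.078, 0.997, 0.005], [0.997, -0.078, -0.002], [-0.002, 0.005, -1.0]]
ft_force: [0.4, -1.0, -1.2]
grip_width: 21.1
gripper_force: 30.0
clock: 8.5
position: [626.5, 192.9, 375.7]
eef_rot: [[0.076, 0.997, -0.0], [0.997, -0.076, -0.0], [-0.0, -0.0, -1.0]]
ft_force: [-0.6, -0.8, -1.0]
grip_width: 21.4
gripper_force: 30.0
```

```bash
python3 -m jog '[-0.13,0.123,-0.4,0,-1, -0.13,0.123,-0.8,0,-1, 0,0,-0.8,0,-1, 0,0,-0.8,0,-1, 0,0,-0.4,0,-1, 0,0,0,0,-1, 0,0,0,0,-1, 0,0,0,0,-1, 0,0,0,0,-1]'
python3 - <<'E'
from h import *
c=camera_info("wrist");im=read_camera("wrist");print(observe()["position"])
u,v=w2px("wrist",(613.6,205.2,54),c);print("pred",u,v)
u,v=int(u),int(v);cv2.imwrite("pics/w3c.png",cv2.resize(im[v-70:v+230,u-100:u+100],None,fx=2,fy=2,interpolation=cv2.INTER_CUBIC))
cv2.imwrite("pics/w3.png",im)
for u in np.arange(-1,2): print(px2w("wrist",*(np.array(w2px("wrist",(613.6,205.2,54),c))+[u,u]),54,c))
d=cv2.resize(im[v-15:v+15,u-15:u+15],None,fx=1,fy=1)
r=im[v-14:v+15,int(w2px("wrist",(613.6,205.2,54),c)[0])-14:][:, :29].astype(float)
m=np.abs(r-np.median(r.reshape(-1,3),0)).sum(2)>35
k,l,st,ce=cv2.connectedComponentsWithStats(m.astype(np.uint8));print(st,ce,int(w2px("wrist",(613.6,205.2,54),c)[0])-14,v-14)
import json;json.dump({k:np.array(v).tolist() for k,v in c.items()},open("w3.json","w"))
E
```

```text
clock: 9.4
position: [614.3, 204.7, 217.3]
eef_rot: [[0.077, 0.997, 0.003], [0.997, -0.077, 0.001], [0.001, 0.002, -1.0]]
ft_force: [0.4, 0.2, -0.9]
grip_width: 21.3
gripper_force: 30.0
[614.18792766 204.77335494 216.94267398]
pred 281.9293769159311 197.6607424385158
[612.69356254 206.28884196  54.        ]
[613.6 205.2  54. ]
[614.50795214 204.10933855  54.        ]Traceback (most recent call last):
  File "<stdin>", line 7, in <module>
cv2.error: OpenCV(4.12.0) /io/opencv/modules/imgproc/src/resize.cpp:4208: error: (-215:Assertion failed) !ssize.empty() in function 'resize'
```

View pics/w3c.png

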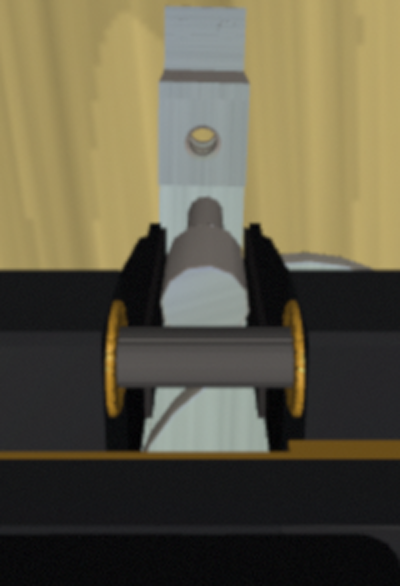

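The pin hangs straight in the grip with its shank at about crop (206,205), and the hole is at crop (203,140.5), full pixel (282.2,197.0). I'll compare these with the projected pin.

Run:
```python
from h import *
import json
c=json.load(open("w3.json"));im=cv2.imread("pics/w3.png")
T=np.array([614.2,204.75,217.1])
print("hole",px2w("wrist",282.25,197.0,54,c))
u=int(282-14);r=im[183:213,u:u+29].astype(float)
m=np.abs(r-np.median(r.reshape(-1,3),0)).sum(2)>40
k,l,st,ce=cv2.connectedComponentsWithStats(m.astype(np.uint8));print(st.tolist())
i=1+np.argmax(st[1:,4]);h=(u+st[i,0]+(st[i,2]-1)/2,183+st[i,1]+(st[i,3]-1)/2);print(h,px2w("wrist",*h,54,c))
for z in(-67,-60,-30,-23,7):
  for dx in(-6,0,6): print(z,dx,np.round(w2px("wrist",T+[dx,0,z],c),1),end=" ")
  print(np.round(w2px("wrist",T+[0,6,z],c),1))
g=cv2.cvtColor(im,cv2.COLOR_BGR2GRAY)
for v in(228,232,236):print(v,g[v,268:300].tolist())
print("col",g[216:240,284].tolist())
```

```text
Traceback (most recent call last):
FileNotFoundError: [Errno 2] No such file or directory: 'w3.json'
```

Run:
```python
from h import *
import json
c=camera_info("wrist");im=cv2.imread("pics/w3.png")
T=observe()["position"];print(T)
print("hole",px2w("wrist",282.25,197.0,54,c))
u=int(282-14);r=im[183:213,u:u+29].astype(float)
m=np.abs(r-np.median(r.reshape(-1,3),0)).sum(2)>40
k,l,st,ce=cv2.connectedComponentsWithStats(m.astype(np.uint8));print(st.tolist())
i=1+np.argmax(st[1:,4]);h=(u+st[i,0]+(st[i,2]-1)/2,183+st[i,1]+(st[i,3]-1)/2);print(h,px2w("wrist",*h,54,c))
for z in(-67,-60,-30,-23,7):
  for dx in(-6,0,6): print(z,dx,np.round(w2px("wrist",T+[dx,0,z],c),1),end=" ")
  print(np.round(w2px("wrist",T+[0,6,z],c),1))
g=cv2.cvtColor(im,cv2.COLOR_BGR2GRAY)
for v in(228,232,236):print(v,g[v,268:300].tolist())
print("col",g[216:240,284].tolist())
```

```text
[614.18792766 204.77335494 216.94267398]
hole [613.78109608 205.97255331  54.        ]
[[0, 0, 29, 30, 647], [6, 6, 17, 17, 223]]
(np.float64(282.0), np.float64(197.0)) [613.53478496 205.99175898  54.        ]
-67 -6 [274.4 229.9] -67 0 [282.9 229.3] -67 6 [291.4 228.7] [282.2 221.2]
-60 -6 [274.2 233.2] -60 0 [282.9 232.6] -60 6 [291.6 231.9] [282.2 224.2]
-30 -6 [273.  249.9] -30 0 [283.  249.2] -30 6 [293.  248.4] [282.2 239.7]
-23 -6 [272.7 254.5] -23 0 [283.  253.8] -23 6 [293.4 253. ] [282.2 244.1]
7 -6 [270.9 278.8] 7 0 [283.1 277.9] 7 6 [295.4 277.1] [282.2 266.7]
228 [166, 168, 167, 166, 163, 163, 166, 165, 145, 107, 87, 82, 83, 84, 87, 88, 91, 90, 89, 88, 89, 100, 131, 158, 166, 166, 166, 167, 168, 167, 166, 165]
232 [165, 167, 168, 167, 164, 162, 148, 108, 73, 73, 79, 82, 85, 86, 88, 89, 91, 90, 90, 88, 87, 84, 83, 101, 140, 163, 165, 167, 168, 167, 166, 165]
236 [167, 169, 169, 167, 164, 161, 137, 87, 73, 75, 79, 84, 87, 89, 89, 90, 90, 91, 89, 88, 87, 85, 81, 85, 128, 163, 167, 167, 169, 167, 166, 166]
col [152, 152, 152, 155, 162, 167, 167, 167, 159, 126, 94, 90, 91, 91, 90, 90, 91, 91, 91, 91, 90, 90, 88, 91]
```

```bash
python3 -m jog '[-0.016,0.024,-0.4,0,-1, 0,0,-0.8,0,-1, 0,0,-0.5,0,-1, 0,0,-0.1,0,-1, 0,0,0,0,-1, 0,0,0,0,-1, 0,0,0,0,-1, 0,0,0,0,-1]'
```

```text
clock: 10.25
position: [613.5, 206.2, 126.8]
eef_rot: [[0.077, 0.997, 0.002], [0.997, -0.077, 0.0], [0.001, 0.002, -1.0]]
ft_force: [0.3, 0.2, -2.0]
grip_width: 21.2
gripper_force: 30.0
```

```bash
python3 -m jog '[0,0,-0.08,0,-1, 0,0,-0.08,0,-1, 0,0,-0.08,0,-1, 0,0,0,0,-1, 0,0,0,0,-1]'
```

```text
clock: 10.75
position: [613.0, 206.1, 113.3]
eef_rot: [[0.077, 0.997, -0.0], [0.997, -0.077, -0.0], [-0.0, -0.0, -1.0]]
ft_force: [0.2, 0.2, -1.1]
grip_width: 21.7
gripper_force: 30.0
```

```bash
python3 -m jog '[0,0,-0.1,0,-1, 0,0,-0.12,0,-1, 0,0,-0.12,0,-1, 0,0,-0.12,0,-1, 0,0,-0.12,0,-1, 0,0,-0.06,0,-1, 0,0,0,0,-1, 0,0,0,0,-1]'
```

```text
clock: 11.55
position: [613.1, 206.1, 81.6]
eef_rot: [[0.077, 0.997, 0.0], [0.997, -0.077, 0.0], [0.0, 0.0, -1.0]]
ft_force: [-0.4, 0.5, -0.8]
grip_width: 21.5
gripper_force: 30.0
```

```bash
python3 -m jog '[0,0,-0.06,0,-1, 0,0,-0.02,0,-1, 0,0,-0.02,0,-1, 0,0,0,0,-1, 0,0,0,0,-1]'
```

```text
clock: 12.05
position: [613.1, 206.1, 76.7]
eef_rot: [[0.077, 0.997, 0.0], [0.997, -0.077, -0.0], [0.0, 0.0, -1.0]]
ft_force: [-0.2, -0.8, 0.3]
grip_width: 21.3
gripper_force: 30.0
```

```bash
python3 -m jog '[0,0,-0.02,0,-1, 0,0,0,0,-1, 0,0,0,0,-1]'
```

```text
clock: 12.35
position: [613.1, 206.1, 76.6]
eef_rot: [[0.077, 0.997, 0.001], [0.997, -0.077, 0.0], [0.0, 0.001, -1.0]]
ft_force: [-4.3, -0.9, 9.9]
grip_width: 21.7
gripper_force: 30.0
```

```bash
python3 -m jog '[0,0,-0.01,0,-1, 0,0,0,0,-1, 0,0,0,0,-0.3, 0,0,0,0,-0.2, 0,0,0,0,-0.2, 0,0,0,0,-0.2, 0,0,0,0,-0.2]'
```

```text
clock: 13.05
position: [613.1, 206.0, 74.9]
eef_rot: [[0.077, 0.997, -0.0], [0.997, -0.077, -0.0], [-0.0, -0.0, -1.0]]
ft_force: [-0.6, -0.0, 0.6]
grip_width: 38.0
gripper_force: 0.0
```

```bash
python3 -m jog '[0,0,0.2,0,-0.2, 0,0,0.6,0,0, 0,0,0.8,0,0, -0.1,0,0.8,0,0, -0.1,0,0.4,0,0, 0,0,0,0,0, 0,0,0,0,0, 0,0,0,0,0]'
python3 - <<'E'
from h import *
c=camera_info("wrist");im=read_camera("wrist");sc=read_camera("scene");print(observe()["position"])
u,v=map(int,w2px("wrist",(613.4,206,84),c));print(u,v,w2px("wrist",(613.4,206,84),c),w2px("wrist",(613.4,206,54),c))
a=cv2.resize(im[v-30:v+50,u-40:u+40],(400,400),interpolation=cv2.INTER_CUBIC)
b=cv2.resize(sc[180:240,300:360],(400,400),interpolation=cv2.INTER_CUBIC)
cv2.imwrite("pics/w4.png",np.hstack([a,b]))
E
```

```text
clock: 13.85
position: [602.7, 205.9, 214.0]
eef_rot: [[0.077, 0.997, -0.002], [0.997, -0.077, -0.0], [-0.001, -0.002, -1.0]]
ft_force: [-0.5, 0.3, -0.4]
grip_width: 47.5
gripper_force: 0.0
[602.85366402 205.93917412 213.7921432 ]
295 205 (np.float64(295.2302945524591), np.float64(205.48418617955653)) (np.float64(294.1816541760747), np.float64(197.76656320881278))
```

View pics/w4.png

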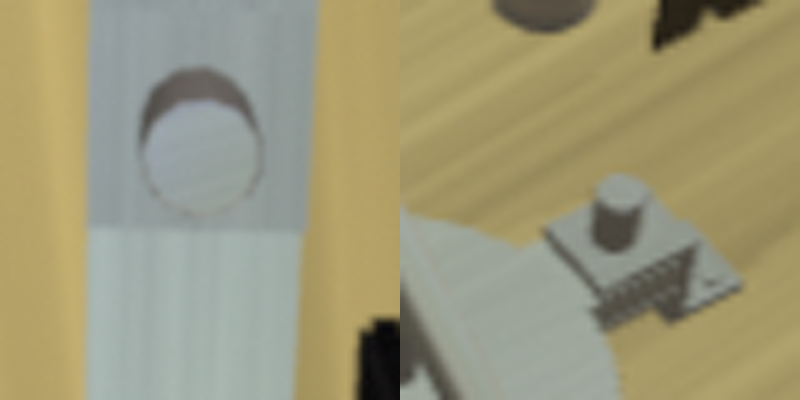

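Left: the pin's head top is at the pixel predicted for z = 84 (294.9,205.9 against 295.2,205.5). Right: its head sits flat on the fork. The pin is home and released, so I'll go to the crossbar next, over its half on the lug side.

```bash
python3 -m jog '[0,0,0.5,0,0.4, 0,0,0.9,0,0.4, -0.12,-0.26,0.8,0,0.4, -0.4,-0.8,0.2,0,0.4, -0.4,-0.8,0,0,0.4, -0.2,-0.6,0,0,0.4, 0,0,0,0,0.4, 0,0,0,0,0.4, 0,0,0,0,0.4, 0,0,0,0,0.4]'
python3 - <<'E'
from h import *
im=read_camera("wrist");c=camera_info("wrist");print(observe()["position"])
cv2.imwrite("pics/w5.png",im)
u0=np.array([.077,.997,0]);B=np.array([544.2,50.9,259])
for s in(-55,55):
  for d in(-13,13): print(s,d,w2px("wrist",B+s*u0+np.array([d,0,0]),c))
E
```

```text
clock: 14.95
position: [547.4, 83.9, 334.5]
eef_rot: [[0.076, 0.997, -0.001], [0.997, -0.076, 0.0], [0.0, -0.001, -1.0]]
ft_force: [0.2, -0.0, 0.0]
grip_width: 66.8
gripper_force: 0.0
[547.30672016  83.8656078  334.6043608 ]
-55 -13 (np.float64(266.2073921858575), np.float64(330.95588345955434))
-55 13 (np.float64(298.494575830401), np.float64(328.8335046759099))
55 -13 (np.float64(264.26476285828176), np.float64(197.61220138666985))
55 13 (np.float64(300.57151239611113), np.float64(194.91770281102188))
```

View pics/w5.png

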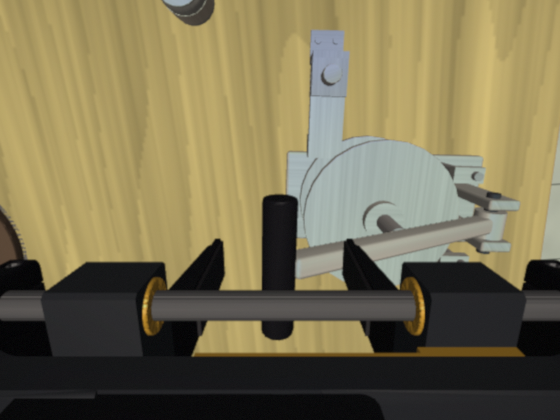

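The bar spans columns 262–298 with its end at row 196, within 2 px of prediction, and the fingers straddle its lug-side half clear of the arm. I'll descend and grip.

```bash
python3 -m jog '[-0.02,0,-0.3,0,0.4, 0,0,-0.6,0,0.4, 0,0,-0.5,0,0.4, 0,0,-0.1,0,0.4, 0,0,0,0,0.4, 0,0,0,0,0.4, 0,0,0,0,-0.2, 0,0,0,0,-0.4]'
```

```text
clock: 15.8
position: [546.3, 83.1, 261.0]
eef_rot: [[0.077, 0.997, 0.002], [0.997, -0.077, 0.0], [0.0, 0.002, -1.0]]
ft_force: [0.9, -0.3, 0.0]
grip_width: 55.8
gripper_force: 0.0
```

```bash
python3 -m jog '[0,0,-0.02,0,-0.6, 0,0,0,0,-0.8, 0,0,0,0,-1, 0,0,0,0,-1, 0,0,0,0,-1, 0,0,0,0,-1, 0,0,0,0,-1]'
```

```text
clock: 16.5
position: [544.4, 83.2, 258.9]
eef_rot: [[0.077, 0.997, -0.004], [0.997, -0.077, 0.0], [-0.0, -0.004, -1.0]]
ft_force: [-9.2, 0.7, 5.1]
grip_width: 25.6
gripper_force: 30.0
```

```bash
python3 -m jog '[-0.16,0.01,-0.24,0,-1, -0.115,0.01,-0.245,0,-1, -0.1,0.007,-0.25,0,-1, -0.085,0.007,-0.255,0,-1, 0,0,0,0,-1, 0,0,0,0,-1]'
```

```text
clock: 17.1
position: [524.4, 85.1, 210.4]
eef_rot: [[0.078, 0.997, 0.004], [0.997, -0.078, 0.001], [0.001, 0.004, -1.0]]
ft_force: [3.2, 2.7, 7.1]
grip_width: 25.3
gripper_force: 30.0
```

```bash
python3 -m jog '[-0.07,0.005,-0.26,0,-1, -0.06,0.005,-0.265,0,-1, -0.045,0.003,-0.265,0,-1, -0.035,0.003,-0.27,0,-1, -0.018,0.001,-0.27,0,-1, -0.01,0,-0.24,0,-1, 0,0,0,0,-1, 0,0,0,0,-1, 0,0,0,0,-1]'
```

```text
clock: 18.0
position: [511.5, 86.3, 131.8]
eef_rot: [[0.078, 0.997, 0.001], [0.997, -0.078, 0.001], [0.001, 0.001, -1.0]]
ft_force: [-2.0, 6.2, 9.8]
grip_width: 25.4
gripper_force: 30.0
```

```bash
python3 -m jog '[0,-0.02,-0.04,0,-1, 0,0,0,0,-1, 0,0,0,0,-1, 0,0,0,0,-1, 0,0,0,0,-1]'
python3 - <<'E'
from h import *
im=read_camera("scene");t=read_camera("top");s=observe();print(s["position"],s["ft_force"])
cv2.imwrite("pics/s6.png",np.hstack([cv2.resize(im[130:320,230:420],(400,400),interpolation=cv2.INTER_CUBIC),cv2.resize(t[130:270,180:320],(400,400),interpolation=cv2.INTER_CUBIC)]))
O=np.array([660.8,41.9,0]);R=np.array([[.997,.077,0],[-.077,.997,0],[0,0,1]])
P=lambda a,y,r=270:O+R@[120-r*np.cos(a),y,130+r*np.sin(a)]
for a in(.05,0,-.05):
  for y in(-55,0,55):print(a,y,np.round((np.array(w2px("scene",P(a,y)))-[230,130])*400/190),np.round((np.array(w2px("top",P(a,y)))-[180,130])*400/140))
E
```

```text
clock: 18.5
position: [511.5, 86.2, 130.0]
eef_rot: [[0.078, 0.997, 0.002], [0.997, -0.078, 0.002], [0.002, 0.001, -1.0]]
ft_force: [-2.6, 14.5, 11.2]
grip_width: 25.3
gripper_force: 30.0
[511.46372653  86.1708304  130.01147404] [-3.76802151 14.24999599 10.86006832]
0.05 -55 [ 48. 159.] [316. 336.]
0.05 0 [ 84. 142.] [257. 331.]
0.05 55 [118. 125.] [198. 325.]
0 -55 [ 48. 165.] [316. 337.]
0 0 [ 84. 148.] [258. 332.]
0 55 [118. 132.] [199. 326.]
-0.05 -55 [ 48. 172.] [316. 337.]
-0.05 0 [ 84. 155.] [258. 332.]
-0.05 55 [118. 139.] [200. 327.]
```

View pics/s6.png

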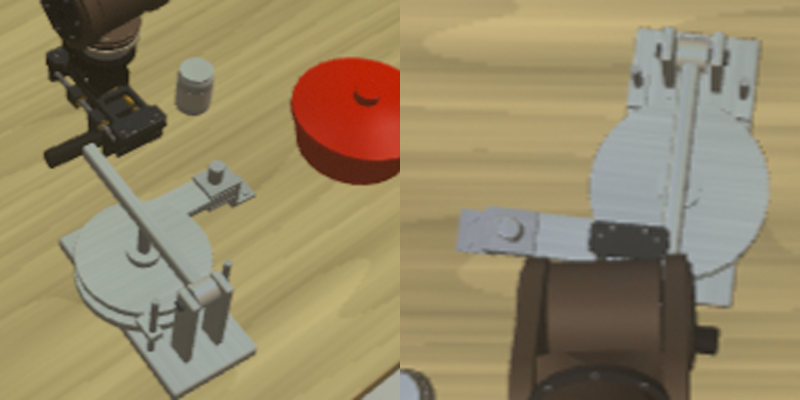

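The scene view shows the bar's free end at about crop (49,158) and the arm meeting the bar at (88,147), so the handle is near level. The top view shows the pin head still seated on the fork. I'll relieve the sideways force and measure the bar's angle against the rest picture.

```bash
python3 -m jog '[0,0.04,0,0,-1, 0,0,0,0,-1, 0,0,0,0,-1, 0,0,0,0,-1]'
cat > m.py <<'E'
from h import *
O=np.array([660.8,41.9,0]);R=np.array([[.997,.077,0],[-.077,.997,0],[0,0,1]])
P=lambda a,y,dz=0:O+R@[120-270*np.cos(a),y,130+270*np.sin(a)+dz]
def meas(im,a,ys):
    g=cv2.GaussianBlur(cv2.cvtColor(im,cv2.COLOR_BGR2GRAY),(3,3),0).astype(np.float32)
    for y in ys:
        ss=np.arange(-50,50.1,.5);q=np.array([w2px("scene",P(a,y,s)) for s in ss],np.float32)
        p=cv2.remap(g,q[None,:,0].copy(),q[None,:,1].copy(),1)[0]
        th=(p.min()+np.median(p))/2;i=np.argmin(np.abs(ss+0)+ (p>th)*1e3)
        lo=i
        while lo>0 and p[lo]<th:lo-=1
        hi=i
        while hi<len(p)-1 and p[hi]<th:hi+=1
        print(a,y,"band dz",ss[lo],ss[hi],"mid",(ss[lo]+ss[hi])/2)
meas(cv2.imread("pics/scene1.png"),.5,(-48,-40,-30,-20))
im=read_camera("scene");cv2.imwrite("pics/s7.png",im);meas(im,0.,(-48,-40,-30,-20))
E
python3 m.py
```

```text
clock: 19.0
position: [511.5, 86.4, 130.0]
eef_rot: [[0.077, 0.997, 0.001], [0.997, -0.077, -0.0], [0.0, 0.001, -1.0]]
ft_force: [-2.8, -1.4, 10.8]
grip_width: 25.2
gripper_force: 30.1
0.5 -48 band dz -14.0 25.0 mid 5.5
0.5 -40 band dz -14.5 25.5 mid 5.5
0.5 -30 band dz -14.5 24.5 mid 5.0
0.5 -20 band dz -14.5 25.0 mid 5.25
0.0 -48 band dz -7.5 32.5 mid 12.5
0.0 -40 band dz -8.0 32.0 mid 12.0
0.0 -30 band dz -8.5 32.0 mid 11.75
0.0 -20 band dz -8.5 32.0 mid 11.75
```

```bash
python3 -m jog '[0,0,-0.07,0,-1, 0,0,-0.07,0,-1, 0,0,0,0,-1, 0,0,0,0,-1, 0,0,0,0,-1]'; python3 m.py|tail -4;python3 -m jog '[0,0,0,0,-1, 0,0,0,0,-1, 0,0,0,0,-1, 0,0,0,0,-1, 0,0,0,0,-1, 0,0,0,0,-1, 0,0,0,0,-1, 0,0,0,0,-1, 0,0,0,0,-1, 0,0,0,0,-1]'; python3 m.py|tail -4
```

```text
clock: 19.55
position: [511.4, 86.5, 122.9]
eef_rot: [[0.077, 0.997, 0.001], [0.997, -0.077, -0.0], [0.0, 0.001, -1.0]]
ft_force: [-4.1, -1.1, 10.6]
grip_width: 25.6
gripper_force: 30.0
0.0 -48 band dz -13.5 26.0 mid 6.25
0.0 -40 band dz -14.5 25.5 mid 5.5
0.0 -30 band dz -15.0 26.0 mid 5.5
0.0 -20 band dz -15.0 25.0 mid 5.0
clock: 20.6
position: [511.4, 86.5, 122.9]
eef_rot: [[0.077, 0.997, 0.001], [0.997, -0.077, -0.0], [0.0, 0.001, -1.0]]
ft_force: [-4.0, -0.9, 11.0]
grip_width: 25.4
gripper_force: 30.0
0.0 -48 band dz -13.5 26.0 mid 6.25
0.0 -40 band dz -14.5 25.5 mid 5.5
0.0 -30 band dz -15.0 26.0 mid 5.5
0.0 -20 band dz -15.0 25.0 mid 5.0
```

```bash
python3 -c "
from rig import *
print(sign_off())"
```

```text
the job is handed in; nothing more can be done
None
```

The pin sits fully home in the fork and is released, and the arm is still holding the press handle down at level: the scene camera puts the crossbar within about 1 mm of level, steady for over a second, and the job is handed in.

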